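Read out the temperature logger that came with the delivery

ROBOT

A 6-joint arm with a two-finger parallel gripper is mounted at the origin on the work surface; the furniture and walls round the work are solid. World frame = base frame: x ahead of the robot, y to its left, z up, the work surface at z = 0. Lengths are in m, angles in rad, forces in N, time in s.
With the tool pointing down it reaches from about 0.325 to 0.85 m from the base axis. Payload 4.4 kg.
Tool frame: the origin (TCP) lies midway between the tips of the shut fingers; the grasp point (between the pads) lies 19 mm behind it; z points along the fingers, y is the line along which they close (so a half turn about z gives the same grasp; the last joint's range is limited). The gripper opens to 94 mm and grips with 3 to 60 N. Pads are 16 mm wide; open, the fingers measure 119 mm over their backs; the gripper's body (75 mm by 177 mm) begins 78 mm behind the grasp point.
Start: joints at [-1.492, 0.207, 1.542, -0, 1.393, -0.15], TCP at [0.13, -0.56, 0.205] pointing down, gripper open.
Joint ranges: [-2.73, 2.73], [-0.86, 2.22], [0.23, 2.46], [-1.11, 4.25], [0.08, 2.63], [-2.82, 2.82]. Speed limits (rad/s): [2.79, 2.79, 3.14, 3.14, 3.14, 3.14].

INTERFACE

Orientations are given as a 3x3 rotation matrix whose columns are the frame's x, y, z axes.
In Python, from cell import bot gives the robot as it stands. The module is installed in compiled form; this text tells all that it offers.
- The arm moves only by the tool move_arm, never from a script. Its argument "series" is a list of rows, each a list of 3 entries, a list of its own where there are three numbers: the closure, from -1 (fully open) to 1 (shut), then the shift along the tool's x, y, z scaled (see below), then the turn about the tool's z scaled (see below). In form: [[grip, [dx, dy, dz], roll], ...]. A call has 1 to 12 rows; each row is the pose to reach, as a shift and turn from the pose commanded when the call began, along the tool's axes at that moment, turning the shorter way round; what a row does not reach only later rows make up. The controller multiplies each number of a shift by 400 mm and each number of a turn by 180 degrees. A row lasts 1/10 s, in which the tool goes at most 50 mm and 8.59 degrees, less where a joint would pass 70% of its speed; a pose out of reach is approached as far as the arm can. A call with a number of a shift or a turn outside -1 to 1 is refused whole. A call with a gripper value outside its range is refused whole. The fingers move at their own pace and stop on an object; the grip force is fixed at half the most. Time passes only in rows, so rows that repeat a pose let the fingers close. It gives the time, the measured TCP pose, the force, the opening and the grip force at its end, in the units of the state.
- bot.read_state(): the state, without advancing time (a new reading comes with each control period).
- bot.snapshot(name): name is "side" or "top"; returns (picture, depth): 420x560x3 uint8, red, green, blue; 420x560 float32, m along the optical axis (not along the pixel's ray), 0 where there is no reading.
- bot.camera_model(name): a dict with "fx", "fy", "cx", "cy" (pixels), "T" (4x4, takes a point from camera to world coordinates). Camera axes: x right, y down, z forward; pixel columns grow to the right and rows downward; lengths in m; the calibration is good to about 2 mm. A picture is of the moment at which its call begins. camera_model takes no time and is no camera call.
- bot.finish_job(): hands the job in; it is judged then, once.
The state is a dict: "clock": time; "q": joint angles; "qd": joint speeds; "joint_torque": joint torques, N m; "eef_pos": TCP position; "ee_rot": TCP orientation; "wrist_force": force on the tool from outside, world axes, zero at the start; "moment": the same for the moment, N m; "opening": opening from 0.0 (shut) to 1.0 (fully open); "grasp_force": force on a finger pad.
Only numpy, scipy, OpenCV 4.12 (cv2) and the standard library are available. Lean on these libraries where they do the work, as an engineer would, in place of code of your own. Each camera call takes 0.05 s, during which the arm holds its last target. There are 200 camera calls.

TASK

A temperature logger came in with the delivery and lies on the boxed set: put it gently into the nest of the sloping reading dock, button up and lying flat inside the lips (either way round), and let go of it. Then draw the reader wand out of its stand and set its sprung nose over the logger's metal button, square to the button's face, pressing lightly so that the nose is pushed in about half its travel. Finish while still holding the wand there so the log can download; do not drop anything or press hard, and leave the tape roll, the tags and the marker where they lie.

Things in the scene. Friction and masses are not known exactly. Their poses are not given: they have to be found in the camera images.
- logger: temperature logger: flat white plastic case 70 (its x) x 40 (its y) x 18 mm, about 50 g; origin at the centre of the underside, z up out of the top. A metal button (a disc 17 mm across, standing 6 mm above the top) sits 16 mm from the middle towards +x. It starts on top of the boxed set; grasp it across its 40 mm width
- logger_button (a point): centre of the button's flat upper face, 16 mm along the logger's x and 24 mm above its underside; axes as the logger's
- boxed_set: flat printed carton, 101 x 141 x 45 mm, lying flat, loose; origin at the centre of its underside. The logger starts on its top, 45 mm up
- dock: reading dock: fixed grey wedge 128 mm long (x), 86 mm wide (y), origin at the middle of its underside. Its upper face slopes 20 degrees, low end at -x, towards the robot: 16 mm high there, 39 mm in the middle, 63 mm at the far end
- dock_seat: nest on the dock's sloping face: origin at the middle of the nest, on the face; z square to the face, x up the slope, y level across. The nest is 76 mm (x) by 46 mm (y) inside black lips 6 mm high. End lips run right across; side lips are only 14 mm long at the corners, leaving a 52 mm gap for a finger in the middle of each side. The logger lies with its long side along x
- wand: reader wand, 120 mm long, about 115 g, nose down in its stand. Origin at the middle of the nose's lower rim, z towards the tail. From the rim: steel nose (28 mm across, 0-12 mm), round barrel (29 mm, 20-50 mm), collar (40 mm, 50-55 mm), flat-sided handle (34 mm in x, 24 mm in y, 55-120 mm); grasp the handle across its 24 mm, 85-90 mm from the rim
- wand_nose (a joint): how far the sprung nose is pushed up into the wand: 0 extended, 0.007 fully in (m). The spring gives about 2.1 N at the start of its travel, 4.5 N half way and 7 N at the end
- wand_tip (a point): centre of the contact face inside the nose. The nose is a cup 22 mm wide inside and 3.5 mm deep that goes over the button with 2.5 mm to spare all round; this point is its inner face, 3.5 mm above the rim. It moves with the nose; axes as the wand's
- stand: the wand's stand: fixed upright grey socket 52 mm across the top and 62 mm high on a round foot 86 mm across; origin at the centre of its underside. The bore is 36 mm wide; the wand's collar rests on the rim, so the wand's origin is 12 mm above the table and it must be raised 55 mm to come clear
- tape_roll: bystander: roll of packing tape lying flat, 107 mm across, 48 mm high; origin at its underside
- tags: bystander: bundle of gift tags, 57 x 128 x 13 mm; origin at its underside
- marker: bystander: marker pen, 135 mm long, 17 mm thick; origin at its underside
Mind the look-alikes: they are no part of the job. Leave any black or green look-alike of the logger alone.

How it is judged:
By the outcome, as a careful person would: the job done as asked, in the order asked, and still so for the second after the job is handed in, while the arm keeps its last pose, push and grip.
It also fails if it takes over 64 s, if anything falls off the work surface, if the arm or the gripper's body presses on something with over 40 N, if the wrist force passes 120 N, or if a joint passes its speed limit or range.

## Working session

There is one attempt and no reset: what is moved stays moved. The work goes in short steps, Python scripts to look and compute and a tool call to move; the robot and the scene stay as the last step left them, time stands still between calls to the robot, and variables do not carry over. Pictures are saved under pics/ and viewed, at most 10 in all, crops included, and the job is handed in when it is done.

Besides the shell and the picture viewer there is one more tool, called as a command line: name --argument value ..., lists and objects as JSON in quotes. move_arm: Moves the arm, as the interface text tells. Shifts and turns lie within -1 to 1; 1 stands for 400 mm of shift or 180 degrees of turn. Its arguments: {"type":"object","properties":{"series":{"type":"array"}},"required":["series"]}

```bash
mkdir -p pics
cat > h.py <<'E'
import numpy as np, cv2
from cell import bot
def snap(n):
    p,d=bot.snapshot(n); return p,d,bot.camera_model(n)
def cloud(d,c):
    v,u=np.mgrid[:d.shape[0],:d.shape[1]]
    P=np.stack([(u-c['cx'])/c['fx']*d,(v-c['cy'])/c['fy']*d,d],-1)
    T=np.array(c['T']); return P@T[:3,:3].T+T[:3,3]
E
python3 - <<'E'
from h import *
for n in('top','side'):
    p,d,c=snap(n); cv2.imwrite(f'pics/{n}0.png',p[...,::-1]); np.savez(f'{n}0.npz',p=p,d=d)
    print(n,c['fx'],c['cx'],c['cy'],np.round(c['T'],3).tolist())
s=bot.read_state();print(s)
E
```

```text
top 392.1893685480902 278.4513302313949 204.77573496323188 [[0.009, -0.983, 0.181, 0.373], [-1.0, -0.011, -0.01, 0.048], [0.011, -0.181, -0.983, 1.019], [0.0, 0.0, 0.0, 1.0]]
side 380.3826877184277 274.38967733006103 212.88386527504647 [[0.965, -0.146, 0.218, 0.364], [-0.262, -0.606, 0.751, -0.72], [0.022, -0.782, -0.623, 0.704], [0.0, 0.0, 0.0, 1.0]]
{'clock': 0.1, 'q': array([-1.49251002e+00,  2.07356943e-01,  1.54279792e+00, -1.01599389e-05,
        1.39350454e+00, -1.50522066e-01]), 'qd': array([-0.00208464, -0.00163852, -0.00156327, -0.00079321, -0.00043114,
       -0.00188192]), 'joint_torque': array([-4.65399989e-04, -3.71865356e+01, -2.82294291e+01,  6.99103042e-02,
        3.10823566e-02, -5.70833527e-05]), 'eef_pos': array([ 0.13033538, -0.55928448,  0.20440059]), 'ee_rot': array([[ 9.73936985e-01,  2.26818695e-01, -1.71603111e-04],
       [ 2.26818562e-01, -9.73934853e-01,  2.05963849e-03],
       [ 3.00034265e-04, -2.04488087e-03, -9.99997864e-01]]), 'wrist_force': array([ 0.50969566,  0.44533278, -0.07517176]), 'moment': array([ 0.04632516, -0.00461264, -0.02744203]), 'grasp_force': 0.0, 'opening': 0.9999361337689867}
```

View pics/top0.png

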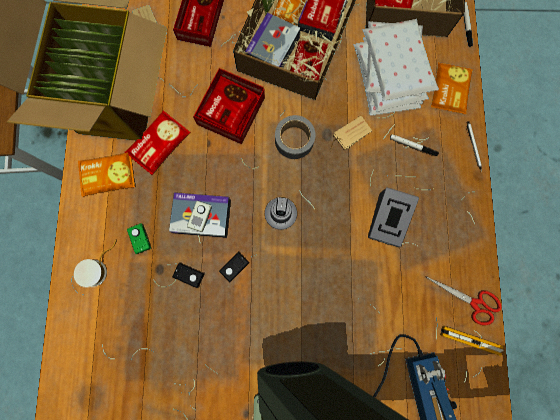

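View pics/side0.png

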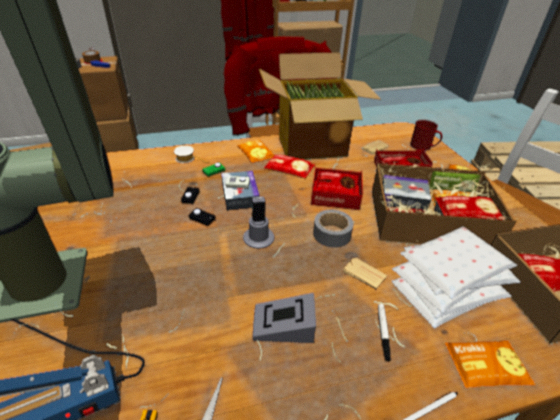

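Top view: the white logger lies on the boxed set at (200,215). Possible mix-ups are the green one (138,237), the black ones (188,274) and (234,265), and the white jar (88,272). The wand and stand are at (281,210), the dock at (395,217), the tape at (295,137), the tags at (352,132) and the marker at (413,145). I choose the white one at (200,215) and will check it in a crop while measuring.

Run:
```python
from h import *
z=np.load('top0.npz');p,d=z['p'],z['d'];c=bot.camera_model('top');W=cloud(d,c)
a=cv2.resize(p[180:260,160:240],(400,400),interpolation=cv2.INTER_CUBIC);b=cv2.resize(p[175:255,355:435],(400,400),interpolation=cv2.INTER_CUBIC)
cv2.imwrite('pics/crop1.png',np.hstack([a,b])[...,::-1])
def rep(n,m,off):
    m=m.astype(np.uint8);k,l,s,_=cv2.connectedComponentsWithStats(m);i=1+np.argmax(s[1:,4]);m=l==i
    P=W[m];r=cv2.minAreaRect((P[:,:2]*1000).astype(np.float32));print(n,s[i],'med',np.round(np.median(P,0),4),'rect',np.round(r,1) if 0 else r)
def box(x0,x1,y0,y1):
    m=np.zeros(d.shape,bool);m[y0:y1,x0:x1]=1;return m
Z=W[...,2]
rep('carton',box(160,240,180,250)&(Z>.035)&(Z<.052),0)
rep('logger',box(180,220,195,235)&(Z>.056)&(Z<.080),0)
rep('dock',box(355,435,175,255)&(Z>.01),0)
rep('handle',box(255,305,180,240)&(Z>.11),0)
rep('standtop',box(255,305,180,240)&(Z>.055)&(Z<.075),0)
rep('foot',box(250,310,175,245)&(Z>.006),0)
m=box(355,435,175,255)&(Z>.01)&(p.max(2)<60); rep('lips',m,0)
m=box(365,425,185,245)&(Z>.02); P=W[m]
A=np.c_[P[:,:2],np.ones(len(P))];s=np.linalg.lstsq(A,P[:,2],rcond=None)[0];print('slope',s,np.degrees(np.arctan(np.hypot(*s[:2]))),np.degrees(np.arctan2(s[1],s[0])))
```

```text
carton [ 169  192   60   44 1747] med [0.5292 0.2396 0.0452] rect ((528.6381225585938, 238.81918334960938), (140.21629333496094, 100.4127197265625), 86.11873626708984)
logger [187 201  25  31 459] med [0.5199 0.2341 0.0633] rect ((521.0175170898438, 235.20584106445312), (40.51267623901367, 69.47261810302734), 72.0010757446289)
dock [ 369  187   50   60 1946] med [ 0.528  -0.2498  0.0396] rect ((445.9885559082031, -152.6846466064453), (139.06825256347656, 404.6022644042969), 38.86962127685547)
handle [276 197  12  17 160] med [0.5359 0.0339 0.1329] rect ((538.9020385742188, 33.16902160644531), (23.72118377685547, 35.204307556152344), 83.35138702392578)
standtop [271 200  21  20 185] med [0.5329 0.035  0.0637] rect ((536.9127807617188, 33.02686309814453), (50.52640151977539, 46.348670959472656), 84.64606475830078)
foot [265 197  32  32 768] med [0.5291 0.0341 0.0455] rect ((477.012939453125, 32.16693878173828), (207.25799560546875, 81.17569732666016), 0.7168383002281189)
lips [385 207  18  21 230] med [ 0.5253 -0.2523  0.0404] rect ((445.20916748046875, -119.39808654785156), (49.458683013916016, 361.9591979980469), 31.007856369018555)
slope [0.0177877  1.20289218 0.33928731] 50.26532542741044 89.15280369394624
```

View pics/crop1.png

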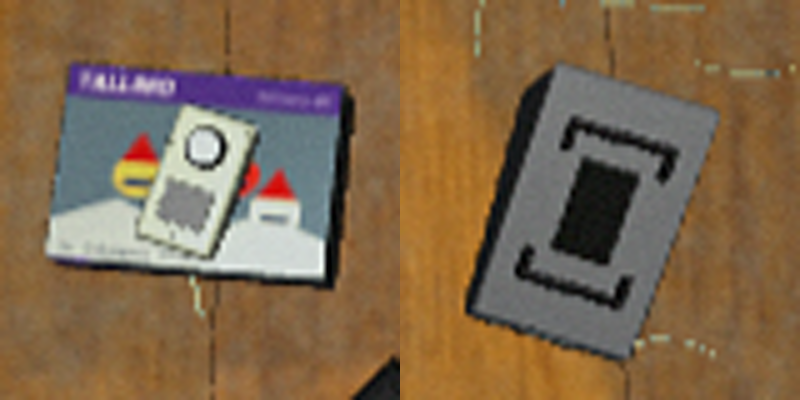

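The crop shows a white case with a round metal button at about (205,148) of the left half, lying on the Tallimo carton. That confirms the choice. The dock nest is clear, with its lips at about (570,130) and (570,290). Next I clean up the dock fit.

Run:
```python
from h import *
z=np.load('top0.npz');p,d=z['p'],z['d'];c=bot.camera_model('top');W=cloud(d,c)
X,Y,Z=W[...,0],W[...,1],W[...,2]
reg=(abs(X-.525)<.1)&(abs(Y+.25)<.08)&(Z>.012)&(Z<.07)
P=W[reg]
def fit(P):
    A=np.c_[P[:,:2],np.ones(len(P))];return np.linalg.lstsq(A,P[:,2],rcond=None)[0]
s=fit(P)
for _ in range(8):
    r=P[:,2]-P[:,:2]@s[:2]-s[2];s=fit(P[abs(r-np.median(r))<max(.0025,1.0*np.std(r)/2)])
r=abs(P[:,2]-P[:,:2]@s[:2]-s[2]);Q=P[r<.004]
print('slope',np.degrees(np.arctan(np.hypot(*s[:2]))),'yaw',np.degrees(np.arctan2(s[1],s[0])),len(P),len(Q))
rc=cv2.minAreaRect((Q[:,:2]*1000).astype(np.float32));print('foot',rc,'z at c',s[:2]@np.array(rc[0])/1000+s[2])
# black marks: rays on fitted plane (+0 / +6mm lips)
m=reg&(p.max(2)<75)
T=np.array(c['T']);v,u=np.nonzero(m)
R=np.stack([(u-c['cx'])/c['fx'],(v-c['cy'])/c['fy'],np.ones(len(u))],-1)@T[:3,:3].T
t=(s[2]+.004+s[:2]@T[:2,3]-T[2,3])/(R[:,2]-R[:,:2]@s[:2])
B=T[:3,3]+R*t[:,None]
# keep within plane rect inner
yaw=np.arctan2(s[1],s[0]);e=np.array([np.cos(yaw),np.sin(yaw)]);n=np.array([-e[1],e[0]])
cc=np.array(rc[0])/1000;a=(B[:,:2]-cc)@e;b=(B[:,:2]-cc)@n
k=(abs(a)<.05)&(abs(b)<.035);print('lips',len(a[k]),a[k].min(),a[k].max(),b[k].min(),b[k].max())
br=cv2.minAreaRect((B[k][:,:2]*1000).astype(np.float32));print(br,'z',s[:2]@np.array(br[0])/1000+s[2])
```

```text
slope 20.09851562200971 yaw -17.38307628490372 1920 1653
foot ((525.6837158203125, -252.40725708007812), (86.80764770507812, 128.38351440429688), 73.14662170410156) z at c 0.03989497388493771
lips 402 -0.04238441509277453 0.039590557114711926 -0.029478621336555925 0.02843316413263465
((524.3320922851562, -252.0758056640625), (57.907352447509766, 81.93050384521484), 73.35517120361328) z 0.039386743210823444
```

move_arm --series '[[-1, [0.7014, -0.857, 0], 0.0864], [-1, [0.7014, -0.857, 0], 0.0864], [-1, [0.7014, -0.857, 0], 0.0864], [-1, [0.7014, -0.857, 0], 0.0864], [-1, [0.7014, -0.857, 0], 0.0864], [-1, [0.7014, -0.857, 0], 0.0864], [-1, [0.7014, -0.857, 0], 0.0864], [-1, [0.7014, -0.857, 0], 0.0864], [-1, [0.7014, -0.857, 0], 0.0864], [-1, [0.7014, -0.857, 0], 0.0864], [-1, [0.7014, -0.857, 0], 0.0864], [-1, [0.7014, -0.857, 0], 0.0864]]'

```text
clock: 1.3
eef_pos: [0.3255, -0.1633, 0.2053]
ee_rot: [[0.999, -0.044, -0.001], [-0.044, -0.999, -0.0], [-0.001, 0.0, -1.0]]
wrist_force: [0.6, -0.3, -0.1]
opening: 1.005
grasp_force: 0.0
```

move_arm --series '[[-1, [0.444, -0.99, 0], 0.0864], [-1, [0.444, -0.99, 0], 0.0864], [-1, [0.444, -0.99, 0], 0.0864], [-1, [0.444, -0.99, 0], 0.0864], [-1, [0.444, -0.99, 0], 0.0864], [-1, [0.444, -0.99, 0], 0.0864], [-1, [0.444, -0.99, 0], 0.0864], [-1, [0.444, -0.99, 0], 0.0864], [-1, [0.444, -0.99, 0], 0.0864], [-1, [0.444, -0.99, 0], 0.0864], [-1, [0.444, -0.99, 0.12], 0.0864], [-1, [0.444, -0.99, 0.12], 0.0864]]'

```text
clock: 2.5
eef_pos: [0.5159, 0.2222, 0.1509]
ee_rot: [[0.95, -0.311, -0.014], [-0.311, -0.95, -0.004], [-0.012, 0.008, -1.0]]
wrist_force: [-0.7, -0.4, -1.1]
opening: 0.999
grasp_force: 0.0
```

move_arm --series '[[-1, [-0.006, -0.0236, 0], 0], [-1, [-0.006, -0.0236, 0.06], 0], [-1, [-0.006, -0.0236, 0.12], 0], [-1, [-0.006, -0.0236, 0.17], 0], [-1, [-0.006, -0.0236, 0.2], 0], [-1, [-0.006, -0.0236, 0.22], 0], [-1, [-0.006, -0.0236, 0.24], 0], [-1, [-0.006, -0.0236, 0.25], 0], [-1, [-0.006, -0.0236, 0.25], 0], [-1, [-0.006, -0.0236, 0.25], 0]]'

```text
clock: 3.5
eef_pos: [0.5213, 0.2354, 0.058]
ee_rot: [[0.951, -0.309, 0.001], [-0.309, -0.951, 0.0], [0.001, -0.001, -1.0]]
wrist_force: [0.3, 0.5, 0.6]
opening: 0.999
grasp_force: 0.0
```

Run:
```python
from h import *
p,d,c=snap('side');cv2.imwrite('pics/s1.png',cv2.resize(p[120:280,150:350],(800,640))[:600,:,::-1])
s=bot.read_state();print(s['eef_pos'],s['ee_rot'],s['q'])
```

```text
[0.52139717 0.23546089 0.05810749] [[ 9.51093842e-01 -3.08899834e-01  1.18118098e-03]
 [-3.08900402e-01 -9.51094335e-01  3.28618910e-04]
 [ 1.02190421e-03 -6.77414702e-04 -9.99999248e-01]] [ 2.72932236e-01  3.61550834e-01  1.67474291e+00 -2.17211449e-06
  1.10407287e+00  2.15776604e+00]
```

View pics/s1.png

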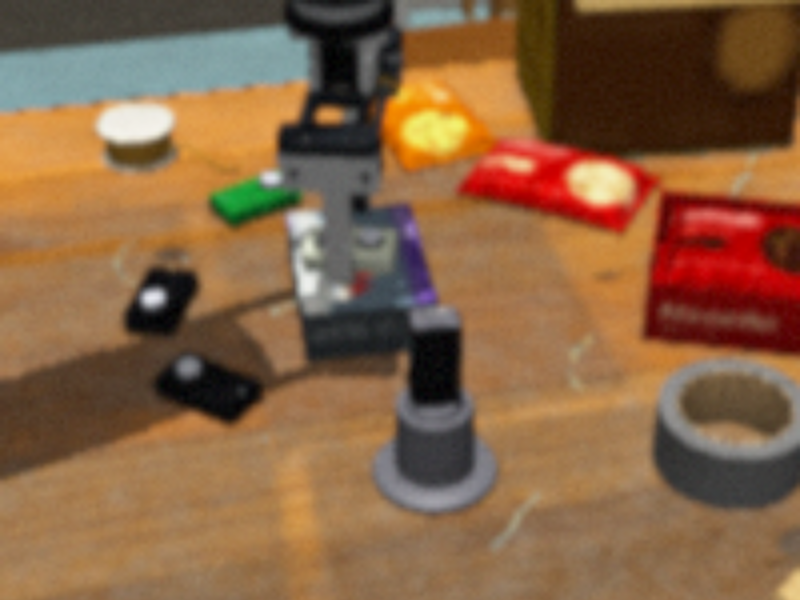

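The fingers straddle the white logger over the carton, at about (345,260). I go down 8 mm and close.

move_arm --series '[[-1, [0, 0, 0.02], 0], [-1, [0, 0, 0.02], 0], [0, [0, 0, 0.02], 0], [0.1, [0, 0, 0.02], 0], [0.2, [0, 0, 0.02], 0], [1, [0, 0, 0.02], 0], [1, [0, 0, 0.02], 0], [1, [0, 0, 0.02], 0], [1, [0, 0, 0.02], 0], [1, [0, 0, 0.02], 0], [1, [0, 0, 0.02], 0]]'

```text
clock: 4.65
eef_pos: [0.5209, 0.2353, 0.0495]
ee_rot: [[0.951, -0.309, 0.0], [-0.309, -0.951, 0.0], [0.0, -0.0, -1.0]]
wrist_force: [0.3, 0.4, -0.1]
opening: 0.421
grasp_force: 30.0
```

move_arm --series '[[1, [0, 0, -0.03], 0], [1, [0, 0, -0.1], 0], [1, [0, 0, -0.19], 0], [1, [0, 0, -0.28], 0], [1, [0, 0, -0.35], 0], [1, [0.02, 0.06, -0.375], 0], [1, [0.05, 0.15, -0.375], 0], [1, [0.083, 0.25, -0.375], 0], [1, [0.117, 0.35, -0.375], 0], [1, [0.15, 0.45, -0.375], 0], [1, [0.18, 0.54, -0.375], 0], [1, [0.193, 0.578, -0.375], 0]]'

```text
clock: 5.85
eef_pos: [0.5228, -0.0117, 0.2004]
ee_rot: [[0.95, -0.312, 0.001], [-0.312, -0.95, -0.001], [0.001, 0.001, -1.0]]
wrist_force: [0.4, 1.2, -1.1]
opening: 0.424
grasp_force: 30.0
```

move_arm --series '[[1, [0.02, 0.06, 0], 0], [1, [0.05, 0.15, 0], 0], [1, [0.083, 0.25, 0], 0], [1, [0.117, 0.35, 0], 0], [1, [0.15, 0.45, 0], 0], [1, [0.175, 0.525, 0], 0], [1, [0.189, 0.567, 0], 0], [1, [0.193, 0.578, 0], 0], [1, [0.193, 0.578, 0], 0], [1, [0.193, 0.578, 0.1], 0], [1, [0.193, 0.578, 0.16], 0], [1, [0.193, 0.578, 0.16], 0]]'

```text
clock: 7.05
eef_pos: [0.522, -0.2481, 0.1312]
ee_rot: [[0.952, -0.307, -0.008], [-0.307, -0.952, 0.006], [-0.009, -0.003, -1.0]]
wrist_force: [-0.6, 1.3, -1.2]
opening: 0.422
grasp_force: 30.0
```

Run:
```python
from h import *
p,d,c=snap('side');cv2.imwrite('pics/s2.png',cv2.resize(p[220:370,210:410],(800,600))[:,:,::-1])
s=bot.read_state();print(s['eef_pos'],s['ee_rot'][:,0],s['grasp_force'],s['opening'],s['wrist_force'])
```

```text
[ 0.52361948 -0.24942494  0.13369651] [ 0.95170618 -0.30697269 -0.00480736] 29.99983012676239 0.42204501471081646 [ 0.20154177  0.49478582 -0.23910409]
```

View pics/s2.png

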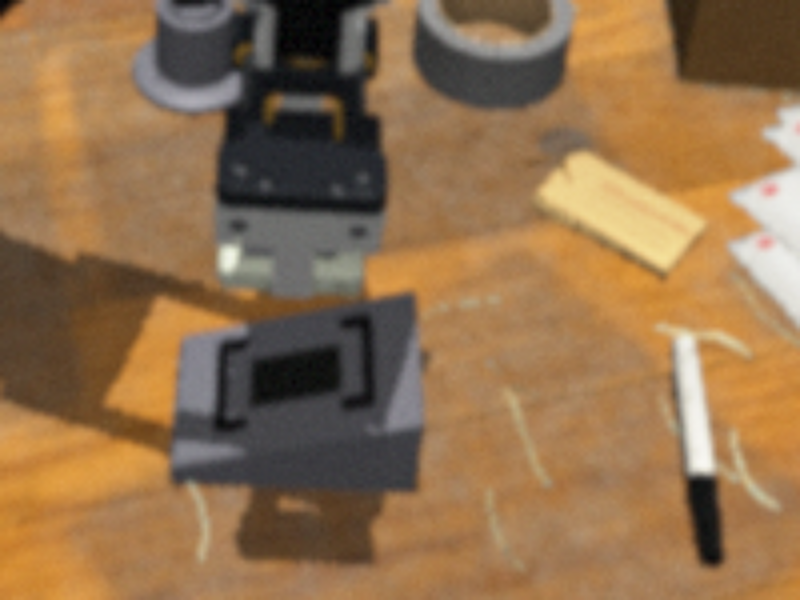

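move_arm --series '[[1, [0, 0, 0.05], -0.0055], [1, [0, 0, 0.1], -0.0055], [1, [0, 0, 0.13], -0.0055], [1, [0, 0, 0.145], -0.0055], [1, [0, 0, 0.145], -0.0055], [1, [0, 0, 0.145], -0.0055]]'

```text
clock: 7.7
eef_pos: [0.5256, -0.2526, 0.0786]
ee_rot: [[0.956, -0.292, 0.002], [-0.292, -0.956, -0.001], [0.002, 0.001, -1.0]]
wrist_force: [0.2, -0.2, 0.4]
opening: 0.422
grasp_force: 30.0
```

Run:
```python
from h import *
s=bot.read_state();print(s['eef_pos'],s['ee_rot'][:,0],s['wrist_force'])
for n in('side','top'):
    p,d,c=snap(n);W=cloud(d,c);L=(W-s['eef_pos'])@s['ee_rot']*1000
    q=p.astype(int);m=(abs(L[...,0])<50)&(abs(L[...,1])<28)&(abs(L[...,2])<30)&(q.min(2)>110)&(d>0)
    P=L[m];print(n,len(P),np.percentile(P,[0,2,50,98,100],axis=0).round(1).tolist() if len(P) else '')
    v,u=np.nonzero(m);print(u.min(),u.max(),v.min(),v.max())
    np.savez(n+'2.npz',p=p,d=d)
```

```text
[ 0.52564934 -0.25255971  0.078574  ] [ 0.95633133 -0.29227939  0.00177137] [ 0.16162878 -0.17192566  0.4186331 ]
side 111 [[-33.9, 11.1, -14.8], [-33.6, 13.3, -14.3], [-9.9, 17.7, -11.3], [31.9, 21.4, -3.7], [50.0, 27.0, 22.5]]
267 308 303 321
top 42 [[-34.7, -17.0, -17.9], [-34.7, -16.6, -17.4], [-29.5, -10.9, -14.1], [-15.9, 0.1, -9.4], [-15.3, 0.3, -9.0]]
390 397 218 227
```

move_arm --series '[[1, [-0.0095, -0.001, 0.02], 0], [1, [-0.0095, -0.001, 0.035], 0], [1, [-0.0095, -0.001, 0.045], 0], [1, [-0.0095, -0.001, 0.05], 0], [1, [-0.0095, -0.001, 0.053], 0], [1, [-0.0095, -0.001, 0.055], 0], [1, [-0.0095, -0.001, 0.0563], 0], [1, [-0.0102, -0.001, 0.0588], 0], [1, [-0.011, -0.001, 0.0613], 0], [1, [-0.0117, -0.001, 0.064], 0], [1, [-0.0117, -0.001, 0.064], 0]]'

```text
clock: 8.9
eef_pos: [0.5213, -0.2509, 0.0534]
ee_rot: [[0.956, -0.292, 0.002], [-0.292, -0.956, -0.001], [0.002, 0.0, -1.0]]
wrist_force: [-2.2, 0.3, 6.6]
opening: 0.427
grasp_force: 30.0
```

```bash
cat > lg.py <<'E'
from h import *
s=bot.read_state();print(s['eef_pos'],s['wrist_force'],s['moment'])
p,d,c=snap('side');W=cloud(d,c);L=(W-s['eef_pos'])@s['ee_rot']*1000
q=p.astype(int);m=(abs(L[...,0])<42)&(abs(L[...,1])<32)&(abs(L[...,2])<35)&(q.min(2)>95)&(d>0)&(L[...,1]>12)
P=L[m];i=np.argsort(P[:,0]);P=P[i]
for lo,hi in((-40,-25),(-25,-12),(12,25),(25,40)):
    k=(P[:,0]>lo)&(P[:,0]<hi)
    if k.sum():print(lo,k.sum(),P[k].mean(0).round(1),'zmin/max',P[k][:,2].min().round(1),P[k][:,2].max().round(1))
E
python3 lg.py
```

```text
[ 0.5213271  -0.25089899  0.05344962] [-2.15306652  0.32671211  6.6467696 ] [0.16994105 0.07525022 0.02482538]
-40 24 [-31.   17.7  -4.7] zmin/max -13.3 31.4
-25 38 [-18.8  18.5  -6.9] zmin/max -12.9 2.2
12 34 [18.6 18.5 -7.2] zmin/max -13.1 1.9
25 25 [29.5 18.4 -8.4] zmin/max -14.0 0.8
```

move_arm --series '[[1, [-0.0007, 0, 0.004], 0], [1, [-0.0015, 0, 0.0078], 0], [1, [-0.0019, 0, 0.0118], 0], [1, [-0.0023, 0, 0.0158], 0], [1, [-0.0023, 0, 0.0158], 0]]'

```text
clock: 9.45
eef_pos: [0.5206, -0.2507, 0.0472]
ee_rot: [[0.956, -0.292, 0.002], [-0.292, -0.956, -0.001], [0.002, 0.0, -1.0]]
wrist_force: [-1.0, 1.2, 5.8]
opening: 0.422
grasp_force: 30.0
```

```bash
python3 lg.py; python3 -c "
from h import *
p,d,c=snap('side');cv2.imwrite('pics/s3.png',cv2.resize(p[280:350,245:325],(800,600),interpolation=cv2.INTER_CUBIC)[:,:,::-1])"
```

```text
[ 0.52061171 -0.25066747  0.04721981] [-0.97787189  1.21843856  5.79142882] [ 0.23761448  0.10209642 -0.03409198]
-40 33 [-30.1  17.4  -2.8] zmin/max -10.8 24.9
-25 31 [-19.   18.6  -4.9] zmin/max -12.4 5.2
12 23 [ 18.   19.2 -10.8] zmin/max -17.4 -4.6
25 13 [28.8 18.9 -9.3] zmin/max -14.1 -4.0
```

View pics/s3.png

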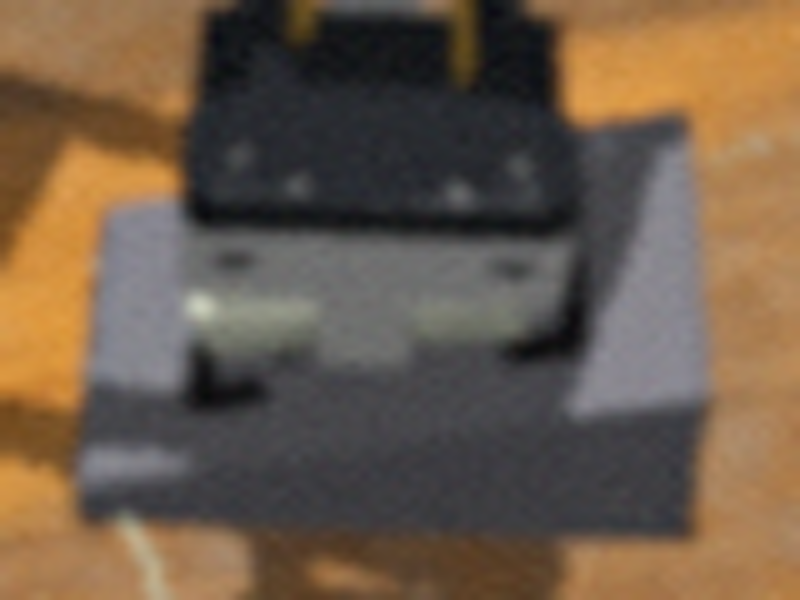

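The logger pivots in the grip and sits between the lips (left lip at about (220,390), right lip at about (560,340)). I finish the pivot.

move_arm --series '[[1, [0, 0, 0.002], 0], [1, [0, 0, 0.004], 0], [1, [0, 0, 0.006], 0], [1, [0, 0, 0.008], 0], [1, [0, 0, 0.008], 0], [1, [0, 0, 0.008], 0]]'

```text
clock: 10.15
eef_pos: [0.5205, -0.2506, 0.0441]
ee_rot: [[0.956, -0.292, 0.002], [-0.292, -0.956, -0.001], [0.002, 0.0, -1.0]]
wrist_force: [-1.7, 1.2, 7.6]
opening: 0.422
grasp_force: 30.0
```

```bash
python3 lg.py
```

```text
[ 0.52053789 -0.25061425  0.04406561] [-1.65715844  1.23336292  7.56053451] [0.25187046 0.13250693 0.00276222]
-40 31 [-29.9  17.3  -2.6] zmin/max -11.5 22.2
-25 33 [-18.7  18.6  -4.3] zmin/max -11.1 6.0
12 21 [ 17.8  19.4 -10. ] zmin/max -15.3 -2.4
25 8 [ 28.6  19.  -10.8] zmin/max -13.1 -7.9
```

move_arm --series '[[1, [0, 0, 0.001], 0], [1, [0, 0, 0.002], 0], [1, [0, 0, 0.002], 0], [0.12, [0, 0, 0.002], 0], [0.08, [0, 0, 0.002], 0], [0, [0, 0, 0.001], 0], [-0.1, [0, 0, 0], 0], [-0.3, [0, 0, -0.01], 0], [-0.3, [0, 0, -0.05], 0], [-0.3, [0, 0, -0.12], 0], [-0.3, [0, 0, -0.22], 0], [-0.3, [0, 0, -0.32], 0]]'

```text
clock: 11.4
eef_pos: [0.519, -0.2498, 0.1712]
ee_rot: [[0.956, -0.293, -0.001], [-0.293, -0.956, 0.001], [-0.002, -0.0, -1.0]]
wrist_force: [0.2, -0.6, 0.5]
opening: 0.65
grasp_force: 0.0
```

Run:
```python
from h import *
s=bot.read_state();print(s['eef_pos'],s['ee_rot'][:,0],s['wrist_force'],s['q'])
a,d,c=snap('side');t,dt,ct=snap('top')
cv2.imwrite('pics/s4.png',np.hstack([cv2.resize(x,(400,400),interpolation=cv2.INTER_CUBIC) for x in(a[280:350,250:320],t[180:250,360:430])])[...,::-1])
W=cloud(d,c);q=a.astype(int)
m=(q.min(2)>100)&(abs(W[...,0]-.525)<.05)&(abs(W[...,1]+.252)<.04)&(W[...,2]>.03)&(W[...,2]<.1)
P=W[m];print(len(P))
S=np.array([.525,-.252,.0395]);y=np.radians(-17);e=np.array([np.cos(y),np.sin(y),0]);n=np.array([-np.sin(y),np.cos(y),0])
i=np.radians(20);ex=e*np.cos(i)+np.array([0,0,np.sin(i)]);ez=-e*np.sin(i)+np.array([0,0,np.cos(i)])
L=np.c_[(P-S)@ex,(P-S)@n,(P-S)@ez]*1000
print(np.percentile(L,[2,50,98],axis=0).round(1).tolist())
T=L[(L[:,2]>12)];A=np.c_[T[:,:2],np.ones(len(T))];print(np.linalg.lstsq(A,T[:,2],rcond=None)[0])
for lo in range(-40,40,10):
    k=(L[:,0]>lo)&(L[:,0]<lo+10)&(abs(L[:,1])<15)
    if k.sum():print(lo,k.sum(),np.median(L[k,2]).round(1))
```

```text
[ 0.51901385 -0.24982607  0.17116047] [ 0.95626377 -0.29250161 -0.00154995] [ 0.16470418 -0.5510087   0.52738029] [-5.98827070e-01  2.39385205e-01  1.57480755e+00 -3.13522424e-06
  1.32902236e+00  1.26881257e+00]
518
[[-33.9, -21.0, -1.6], [3.8, -9.8, 16.0], [57.4, 17.0, 23.2]]
[1.16533146e-02 4.59874321e-02 1.69797510e+01]
-40 24 16.5
-30 47 16.9
-20 7 16.7
-10 42 16.9
0 41 16.8
10 45 22.2
20 53 16.4
30 22 14.7
```

View pics/s4.png

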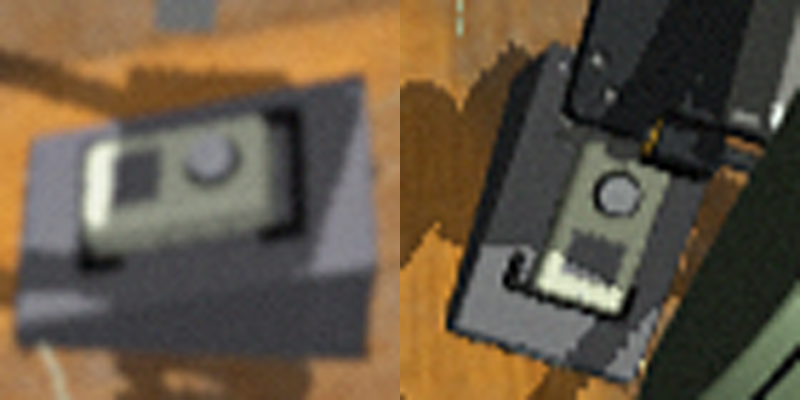

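The logger lies flat inside the lips: height is about 17 mm over its full length, with the button at (210,160) in the left half, on the uphill side. Next is the wand.

move_arm --series '[[-0.3, [-0.16, -0.69, -0.02], -0.0577], [-0.3, [-0.16, -0.69, -0.02], -0.0577], [-0.3, [-0.16, -0.69, -0.02], -0.0577], [-0.3, [-0.16, -0.69, -0.02], -0.0577], [-0.3, [-0.16, -0.69, -0.02], -0.0577], [-0.3, [-0.16, -0.69, -0.02], -0.0577], [-0.3, [-0.16, -0.69, -0.02], -0.0577], [-0.3, [-0.16, -0.69, -0.02], -0.0577], [-0.3, [-0.16, -0.69, -0.02], -0.0577], [-0.3, [-0.16, -0.69, -0.02], -0.0577]]'

```text
clock: 12.5
eef_pos: [0.539, 0.0311, 0.178]
ee_rot: [[0.993, -0.117, -0.001], [-0.117, -0.993, -0.0], [-0.001, 0.0, -1.0]]
wrist_force: [-0.5, -1.4, -0.2]
opening: 0.649
grasp_force: 0.0
```

Run:
```python
from h import *
s=bot.read_state();print(s['eef_pos'],s['ee_rot'][:,0])
z=np.load('top0.npz');W=cloud(z['d'],bot.camera_model('top'));
m=(abs(W[...,0]-.537)<.03)&(abs(W[...,1]-.033)<.03)
for lo,hi in((.128,.138),(.058,.0645),(.003,.012)):
    mm=(abs(W[...,0]-.537)<.05)&(abs(W[...,1]-.033)<.05)&(W[...,2]>lo)&(W[...,2]<hi);P=W[mm]*1000
    print(lo,len(P),cv2.minAreaRect(P[:,:2].astype(np.float32)),P.mean(0))
# button & logger from both cams
y=np.radians(-17);e=np.array([np.cos(y),np.sin(y),0]);n=np.array([-np.sin(y),np.cos(y),0]);i=np.radians(20)
S=np.array([.525,-.252,.0395]);ex=e*np.cos(i)+np.array([0,0,np.sin(i)]);ez=-e*np.sin(i)+np.array([0,0,np.cos(i)])
for nme in('top','side'):
    p,d,c=snap(nme);W=cloud(d,c);np.savez(nme+'3.npz',p=p,d=d)
    L=np.stack([(W-S)@ex,(W-S)@n,(W-S)@ez],-1)*1000
    m=(abs(L[...,0])<45)&(abs(L[...,1])<30)
    a=m&(L[...,2]>20)&(L[...,2]<28);A=L[a];print(nme,'button',len(A),A.mean(0).round(1),A.min(0).round(1),A.max(0).round(1))
    a=m&(L[...,2]>13)&(L[...,2]<28);A=L[a];r=cv2.minAreaRect(A[:,:2].astype(np.float32));print('logger',len(A),r,np.median(A[:,2]))
```

```text
[0.53901985 0.03106145 0.17802964] [ 9.93088453e-01 -1.17367215e-01 -5.11099375e-04]
0.128 135 ((538.9994506835938, 33.15766143798828), (23.72118377685547, 32.60914611816406), 83.35138702392578) [538.38227303  33.30230628 133.14918082]
0.058 113 ((536.9127807617188, 33.02686309814453), (50.52640151977539, 46.348670959472656), 84.64606475830078) [533.08065405  32.65292567  62.11198868]
0.003 425 ((537.4437255859375, 32.859371185302734), (98.43311309814453, 97.28911590576172), 0.7565390467643738) [530.98162681  33.58222348   7.48222876]
top button 89 [ 2.6 -1.7 22.1] [-33.8 -19.2  20. ] [29.8 16.8 27.9]
logger 448 ((-1.5787391662597656, -2.084949493408203), (70.01671600341797, 40.66579818725586), 0.4806342124938965) 18.13243237168735
side button 45 [14.6 -0.4 22.4] [ 7.4 -8.3 20.3] [22.4  8.2 24.7]
logger 499 ((-1.040771484375, -0.7568416595458984), (40.640079498291016, 69.05818176269531), 89.70831298828125) 16.706867104860088
```

move_arm --series '[[-0.3, [0, 0, 0.06], 0], [-0.3, [0, 0, 0.12], 0], [-0.3, [0, 0, 0.17], 0], [-0.3, [0, 0, 0.21], 0], [-0.3, [0, 0, 0.235], 0], [-0.3, [0, 0, 0.245], 0], [0.2, [0, 0, 0.245], 0], [0.35, [0, 0, 0.245], 0], [1, [0, 0, 0.245], 0], [1, [0, 0, 0.245], 0], [1, [0, 0, 0.245], 0], [1, [0, 0, 0.245], 0]]'

```text
clock: 13.8
eef_pos: [0.5396, 0.0327, 0.0809]
ee_rot: [[0.993, -0.115, 0.001], [-0.115, -0.993, 0.0], [0.001, -0.0, -1.0]]
wrist_force: [-0.4, 0.1, 2.1]
opening: 0.252
grasp_force: 30.0
```

move_arm --series '[[1, [0, 0, -0.02], 0], [1, [0, 0, -0.045], 0], [1, [0, 0, -0.0675], 0], [1, [0, 0, -0.0675], 0], [1, [-0.01, 0, -0.0675], 0], [1, [-0.018, 0, -0.0675], 0], [1, [-0.026, 0, -0.0675], 0], [1, [-0.032, 0, -0.0675], 0], [1, [-0.036, 0, -0.0675], 0], [1, [-0.036, 0, -0.0675], 0]]'

```text
clock: 14.8
eef_pos: [0.5286, 0.0343, 0.1089]
ee_rot: [[0.993, -0.116, 0.01], [-0.116, -0.993, 0.001], [0.01, -0.002, -1.0]]
wrist_force: [7.1, 1.0, -0.9]
opening: 0.253
grasp_force: 30.0
```

```bash
cat > wd.py <<'E'
from h import *
import sys
s=bot.read_state();print('tcp',s['eef_pos'],s['wrist_force'],s['moment'],s['grasp_force'])
p,d,c=snap('side');W=cloud(d,c);R=s['ee_rot'];L=(W-s['eef_pos'])@R*1000
cv2.imwrite('pics/'+sys.argv[1],p[...,::-1]);np.savez('w.npz',p=p,L=L,d=d)
lo,hi=float(sys.argv[2]),float(sys.argv[3])
m=(abs(L[...,0])<70)&(abs(L[...,1])<25)&(L[...,2]>lo)&(L[...,2]<hi)&(d>0)
P=L[m]
for z in np.arange(lo,hi,4):
    k=P[(P[:,2]>=z)&(P[:,2]<z+4)]
    if len(k)>3:print(z,len(k),'x',np.percentile(k[:,0],[4,50,96]).round(1),'y',np.median(k[:,1]).round(1))
E
python3 wd.py s5.png -60 60
```

```text
tcp [0.52862861 0.03433804 0.10885809] [ 7.05293077  0.99467083 -0.86076105] [ 0.39245769 -1.66752868  0.02506861] 29.999285638332367
-56.0 9 x [-8.6  3.5  8.6] y 23.1
-52.0 12 x [-7.6 -1.3 10.3] y 23.3
-48.0 13 x [-13.6   0.9  11.6] y 23.1
-44.0 20 x [-12.9  -0.3  17.6] y 22.9
-40.0 14 x [-12.4   3.4  17.3] y 16.5
-36.0 21 x [-15.2  -1.6  17. ] y 13.2
-32.0 17 x [-14.9  -1.5  13.8] y 21.2
-28.0 15 x [-11.6  -1.9  15.7] y 21.6
-24.0 16 x [-13.8  -0.7  14.6] y 21.1
-20.0 17 x [-13.7  -2.   17.1] y 19.3
-16.0 12 x [-12.1   1.8  15.9] y 22.3
-12.0 19 x [-11.6   3.2  20.1] y 16.9
-8.0 12 x [-14.2  11.7  18.6] y 10.8
-4.0 13 x [-12.1   3.7  19.8] y 12.8
0.0 9 x [-11.3  14.1  18.6] y 11.0
4.0 16 x [-8.9  2.7 17.9] y 12.3
8.0 13 x [-11.9   1.3  18.2] y 11.3
12.0 37 x [-10.9   5.6  22.8] y 12.6
16.0 17 x [-13.5  -4.2  18.4] y 12.6
24.0 10 x [-3.   4.7 15.9] y 11.4
28.0 11 x [-5.5  3.4 15.7] y 10.8
32.0 15 x [-7.   3.4 15.3] y 11.7
36.0 12 x [-5.4  9.8 19. ] y 10.6
40.0 12 x [-4.3  8.3 20.6] y 11.3
44.0 52 x [-11.7   6.4  32.7] y 8.5
48.0 60 x [-12.6  16.5  34.2] y 13.0
52.0 27 x [-12.5   9.7  35.6] y 13.8
56.0 27 x [-12.5  14.8  32.1] y 18.1
```

move_arm --series '[[1, [-0.006, 0, 0], 0], [1, [-0.012, 0, 0], 0], [1, [-0.018, 0, 0], 0], [1, [-0.024, 0, 0], 0], [1, [-0.03, 0, 0], 0], [1, [-0.03, 0, 0], 0]]'

```text
clock: 15.45
eef_pos: [0.5171, 0.0356, 0.1092]
ee_rot: [[0.993, -0.116, 0.01], [-0.116, -0.993, 0.0], [0.01, -0.001, -1.0]]
wrist_force: [7.2, 1.5, -1.3]
opening: 0.257
grasp_force: 30.0
```

```bash
python3 wd.py s6.png 20 60
python3 - <<'E'
import cv2
p=cv2.imread('pics/s6.png');cv2.imwrite('pics/s6c.png',cv2.resize(p[150:250,210:310],(600,600),interpolation=cv2.INTER_CUBIC))
E
```

```text
tcp [0.5170791  0.03559719 0.10916489] [ 7.20089439  1.52084745 -1.32760148] [ 0.3126301  -1.71562374  0.05623039] 29.999279379844666
20.0 4 x [-2.7 17.7 25.7] y 9.1
24.0 11 x [ 6.  17.6 24.5] y 11.7
28.0 14 x [ 3.9 13.7 27.6] y 11.8
32.0 15 x [ 2.5 20.2 29.1] y 10.5
36.0 11 x [ 5.9 12.1 25.7] y 10.5
40.0 10 x [ 8.1 18.7 27.4] y 10.8
44.0 37 x [ 0.4 16.7 43.9] y 9.2
48.0 69 x [-1.5 26.7 46. ] y 10.8
52.0 40 x [-1.6 28.7 45.5] y 13.3
56.0 22 x [-1.4 15.9 40.8] y 18.9
```

View pics/s6c.png

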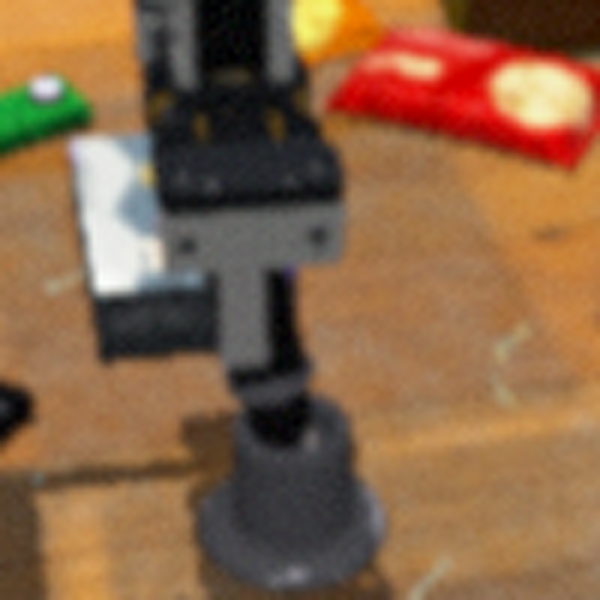

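move_arm --series '[[1, [-0.005, 0, 0], 0], [1, [-0.01, 0, 0], 0], [1, [-0.0165, 0, 0], 0], [1, [-0.0165, 0, 0], 0], [1, [-0.0165, 0, -0.015], 0], [1, [-0.0165, 0, -0.04], 0], [1, [-0.0165, 0, -0.08], 0], [1, [-0.0165, 0, -0.13], 0], [1, [-0.0165, 0, -0.19], 0], [1, [-0.0165, 0, -0.25], 0], [1, [-0.0165, 0, -0.28], 0], [1, [-0.0165, 0, -0.28], 0]]'

```text
clock: 16.7
eef_pos: [0.5071, 0.0361, 0.2209]
ee_rot: [[0.993, -0.115, 0.003], [-0.115, -0.993, -0.0], [0.003, 0.0, -1.0]]
wrist_force: [-0.4, -0.2, -0.9]
opening: 0.253
grasp_force: 30.0
```

```bash
python3 wd.py s7.png -20 90
python3 - <<'E'
import cv2
p=cv2.imread('pics/s7.png');cv2.imwrite('pics/s7c.png',cv2.resize(p[90:250,190:350],(600,600),interpolation=cv2.INTER_CUBIC))
E
```

```text
tcp [0.50713701 0.03607906 0.22087338] [-0.42589698 -0.17410173 -0.85377349] [ 0.03139296 -0.04539486  0.02033913] 29.996855556964874
-20.0 24 x [-7.1 10.8 26.8] y 15.6
-16.0 19 x [-7.6  6.6 25. ] y 21.5
-12.0 24 x [-9.  10.8 27. ] y 12.0
-8.0 18 x [-9.  13.6 29.3] y 10.9
-4.0 23 x [-8.9 16.9 29.3] y 12.1
0.0 16 x [ 0.8 17.9 29.9] y 11.1
4.0 20 x [-0.2 14.5 31.4] y 10.4
8.0 30 x [ 2.9 23.8 35.6] y 9.9
12.0 32 x [ 4.6 16.4 32.9] y 14.2
16.0 16 x [-1.5  5.8 21.3] y 13.7
20.0 12 x [ 6.3 23.4 31.4] y 13.1
24.0 15 x [10.7 23.5 34.3] y 11.7
28.0 15 x [ 8.6 21.1 34. ] y 10.8
32.0 18 x [ 9.  22.2 37. ] y 9.6
36.0 19 x [11.2 25.6 36.4] y 10.6
40.0 10 x [10.4 17.5 30.8] y 9.5
44.0 6 x [19.1 24.5 30.4] y 11.4
48.0 11 x [18.5 28.6 37. ] y 7.0
52.0 20 x [20.3 32.2 38.9] y 7.8
56.0 26 x [15.  24.7 41.6] y 7.9
60.0 12 x [19.5 30.4 40. ] y 10.9
64.0 8 x [17.1 24.3 34.2] y 11.4
```

View pics/s7c.png

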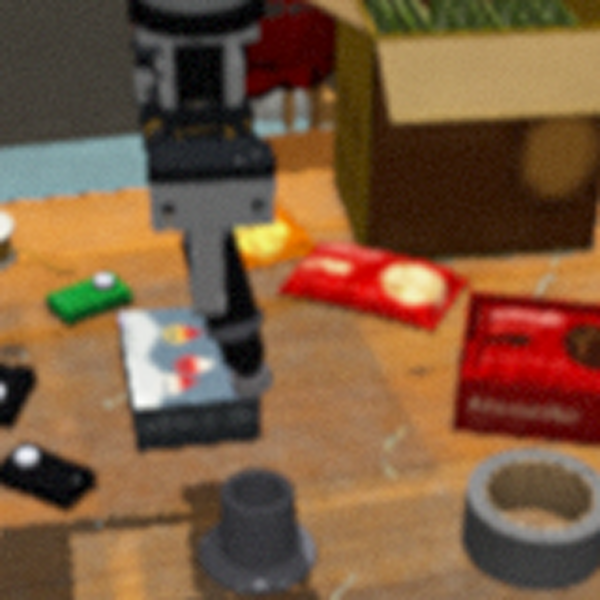

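The wand hangs free and tilted, with the collar at (240,330), the nose at (250,378) and the stand empty. Next I measure the tilt from the silhouette midline.

```bash
cat > tilt.py <<'E'
from h import *
def tilt(n=6):
    s=bot.read_state();R=s['ee_rot'];t=s['eef_pos'];acc=0
    for _ in range(n):
        p,d,c=snap('side');L=(cloud(d,c)-t)@R*1000
        acc=acc+((abs(L[...,0]-20)<45)&(abs(L[...,1])<22)&(L[...,2]>-2)&(L[...,2]<85)&(d>0))
    m=(acc>n/2).astype(np.uint8);k,l,st,_=cv2.connectedComponentsWithStats(m);m=l==1+np.argmax(st[1:,4])
    v,u=np.nonzero(m);T=np.array(c['T'])
    def pl(u,v):
        r=np.stack([(u-c['cx'])/c['fx'],(v-c['cy'])/c['fy'],np.ones(np.shape(u))],-1)@T[:3,:3].T@R
        o=(T[:3,3]-t)@R; return (o+r*(-o[1]/r[...,1])[...,None])*1000
    P=pl(u.astype(float),v.astype(float))[:,[0,2]]
    th=np.radians(20)
    for _ in range(6):   # axis frame: along a, across b
        a=np.array([np.sin(th),np.cos(th)]);b=np.array([np.cos(th),-np.sin(th)])
        q=P-np.array([0,-19]);A=q@a;B=q@b;bins=np.arange(40,88,2.5);C=[]
        for lo in bins:
            w=B[(A>=lo)&(A<lo+2.5)]
            if len(w)>4:C.append((lo+1.25,(w.min()+w.max())/2,w.max()-w.min()))
        C=np.array(C);f=np.polyfit(C[:,0],C[:,1],1);th+=np.arctan(f[0])
    print('tcp',t,'xaxis',R[:,0],'F',s['wrist_force']);print(C.round(1).tolist())
    print('tilt',np.degrees(th),'offset at G',f[1],'A range',A.min(),A.max())
tilt()
E
python3 tilt.py
```

```text
tcp [0.50618802 0.03617731 0.21927623] xaxis [ 9.93324786e-01 -1.15350870e-01  2.15082383e-04] F [ 0.44041516  0.01467226 -1.43828386]
[[41.2, 8.9, 37.4], [43.8, 10.9, 32.1], [46.2, 7.9, 32.2], [48.8, 8.4, 29.9], [51.2, 8.9, 27.6], [53.8, 9.8, 24.7], [56.2, 9.1, 24.7], [58.8, 8.4, 24.8], [61.2, 9.3, 27.8], [63.8, 9.8, 25.5], [66.2, 10.6, 22.5], [68.8, 8.8, 24.9], [71.2, 9.3, 22.6], [73.8, 9.8, 20.3], [76.2, 6.8, 20.3], [78.8, 10.3, 22.7], [81.2, 8.5, 25.1], [83.8, 9.0, 22.8], [86.2, 9.8, 25.9], [88.8, 9.2, 26.0]]
tilt 12.407858662238498 offset at G 9.17560839362066 A range 27.737014508379925 100.17083661107007
```

```bash
cat > cyl.py <<'E'
from h import *
from scipy.optimize import least_squares
def cyl(n=6,cams=('side',),zmax=90):
    s=bot.read_state();R=s['ee_rot'];t=s['eef_pos'];print('tcp',t,'F',s['wrist_force'])
    for cam in cams:
        D=[]
        for _ in range(n):
            p,d,c=snap(cam);D.append(np.where(d>0,d,np.nan))
        d=np.nanmedian(D,0);L=(cloud(d,c)-t)@R*1000
        np.save('L_'+cam,L)
        m=(abs(L[...,0]-20)<45)&(abs(L[...,1])<25)&(L[...,2]>10)&(L[...,2]<zmax)
        P=L[m]
        def geo(x):
            a=np.array([np.tan(x[0]),np.tan(x[1]),1]);a/=np.linalg.norm(a)
            q=P-np.array([x[2],x[3],-19]);A=q@a;return A,np.linalg.norm(q-A[:,None]*a,axis=1)
        x=np.array([np.radians(18),0,0,0])
        for _ in range(5):
            A,r=geo(x);k=((A>38)&(A<66))|((A>77)&(A<87));k&=abs(r-14.4)<7
            f=lambda x:(geo(x)[1]-np.where(A<70,14.5,14))[k]
            x=least_squares(f,x,loss='soft_l1',f_scale=1).x
        print(cam,k.sum(),'tiltx,y deg',np.degrees(x[:2]).round(2),'off',x[2:].round(2),'rms',np.sqrt(np.mean(f(x)**2)).round(2),'Amax',np.sort(A[abs(r)<14])[-5:].round(1))
if __name__=='__main__':cyl(8,('side','top'))
E
python3 cyl.py
```

```text
tcp [0.50551616 0.03630671 0.21796882] F [ 0.26934043  0.54081587 -1.46554996]
side 127 tiltx,y deg [13.5  -0.15] off [10.26 -1.1 ] rms 0.62 Amax [82.1 83.7 84.9 85.8 87. ]
top 0 tiltx,y deg [18.  0.] off [0. 0.] rms nan Amax []cyl.py:9: RuntimeWarning: All-NaN slice encountered
  d=np.nanmedian(D,0);L=(cloud(d,c)-t)@R*1000
  return _methods._mean(a, axis=axis, dtype=dtype,
  ret = ret.dtype.type(ret / rcount)
```

The fit is good (0.6 mm rms): tilt is 13.5°, and the wand has shifted 10 mm in the pads. I add about 6.5° by levering the nose on the bore's near edge.

move_arm --series '[[1, [0.008, 0, 0.05], 0], [1, [0.008, 0, 0.1], 0], [1, [0.008, 0, 0.15], 0], [1, [0.008, 0, 0.19], 0], [1, [0.008, 0, 0.21], 0], [1, [0.008, 0, 0.222], 0], [1, [0.008, 0, 0.23], 0], [1, [0.008, 0, 0.235], 0], [1, [0.008, 0, 0.235], 0], [1, [0.008, 0, 0.235], 0]]'

```text
clock: 18.85
eef_pos: [0.51, 0.0359, 0.1259]
ee_rot: [[0.993, -0.115, 0.001], [-0.115, -0.993, -0.0], [0.001, -0.0, -1.0]]
wrist_force: [-0.1, -0.2, -1.4]
opening: 0.255
grasp_force: 30.0
```

move_arm --series '[[1, [0, 0, 0.006], 0], [1, [-0.008, 0, 0.006], 0], [1, [-0.015, 0, 0.006], 0], [1, [-0.021, 0, 0.006], 0], [1, [-0.027, 0, 0.006], 0], [1, [-0.033, 0, 0.006], 0], [1, [-0.039, 0, 0.006], 0], [1, [-0.045, 0, 0.006], 0], [1, [-0.045, 0, 0.006], 0]]'

```text
clock: 19.75
eef_pos: [0.4949, 0.0382, 0.1246]
ee_rot: [[0.993, -0.115, 0.009], [-0.115, -0.993, 0.0], [0.008, -0.001, -1.0]]
wrist_force: [5.0, 0.4, -2.8]
opening: 0.252
grasp_force: 30.0
```

```bash
python3 -c "
from cyl import *
cyl(4,('side',),54)" 2>&1 | grep -v Warn
```

```text
d=np.nanmedian(D,0);L=(cloud(d,c)-t)@R*1000
tcp [0.49492677 0.0382403  0.12464031] F [ 4.98700819  0.43679049 -2.76081427]
side 85 tiltx,y deg [19.16 -0.99] off [13.33 -0.4 ] rms 0.68 Amax [76.4 76.5 77.5 78.6 79.3]
```

move_arm --series '[[1, [-0.004, 0, 0], 0], [1, [-0.007, 0, 0], 0], [1, [-0.007, 0, 0], 0], [1, [-0.003, 0, -0.01], 0], [1, [-0.003, 0, -0.04], 0], [1, [-0.003, 0, -0.09], 0], [1, [-0.003, 0, -0.15], 0], [1, [-0.003, 0, -0.2], 0], [1, [-0.003, 0, -0.23], 0], [1, [-0.003, 0, -0.23], 0], [1, [-0.003, 0, -0.23], 0]]'

```text
clock: 21.05
eef_pos: [0.4897, 0.0381, 0.2144]
ee_rot: [[0.993, -0.115, -0.001], [-0.115, -0.993, -0.0], [-0.001, 0.0, -1.0]]
wrist_force: [-0.6, -0.8, -1.0]
opening: 0.254
grasp_force: 30.0
```

```bash
python3 -c "
from cyl import *
cyl(6,('side',),90)" 2>&1 | grep -v Warn
```

```text
d=np.nanmedian(D,0);L=(cloud(d,c)-t)@R*1000
tcp [0.48970695 0.03811045 0.21442124] F [-0.56921373 -0.82919098 -1.02475198]
side 135 tiltx,y deg [20.39  0.28] off [13.04 -1.53] rms 0.61 Amax [85.4 85.5 86.4 86.9 87.2]
```

Tilt is now 20.4°. I carry the wand to the approach point over the dock.

move_arm --series '[[1, [0.003, 0.04, 0], 0.006], [1, [0.009, 0.11, 0], 0.012], [1, [0.016, 0.2, 0], 0.018], [1, [0.024, 0.3, 0], 0.026], [1, [0.032, 0.4, 0], 0.034], [1, [0.04, 0.5, 0], 0.042], [1, [0.048, 0.59, 0], 0.05], [1, [0.053, 0.65, 0], 0.055], [1, [0.056, 0.68, 0], 0.0577], [1, [0.056, 0.689, 0.03], 0.0577], [1, [0.056, 0.689, 0.06], 0.0577], [1, [0.056, 0.689, 0.06], 0.0577]]'

```text
clock: 22.55
eef_pos: [0.4791, -0.2357, 0.1875]
ee_rot: [[0.957, -0.291, -0.005], [-0.291, -0.957, 0.004], [-0.006, -0.003, -1.0]]
wrist_force: [0.8, -0.1, -1.7]
opening: 0.257
grasp_force: 30.0
```

```bash
cat > rel.py <<'E'
from cyl import *
import sys
cyl(6,('side',),float(sys.argv[1]))
s=bot.read_state();print(s['ee_rot'].round(4).tolist())
L=np.load('L_side.npy');t=s['eef_pos'];R=s['ee_rot'];W=L/1000@R.T+t
S=np.array([.525,-.252,.0395]);y=np.radians(-17);e=np.array([np.cos(y),np.sin(y),0]);n=np.array([-np.sin(y),np.cos(y),0]);i=np.radians(20)
ex=e*np.cos(i)+np.array([0,0,np.sin(i)]);ez=-e*np.sin(i)+np.array([0,0,np.cos(i)])
Q=np.stack([(W-S)@ex,(W-S)@n,(W-S)@ez],-1)*1000
m=(abs(Q[...,0])<45)&(abs(Q[...,1])<30)&(Q[...,2]>19.5)&(Q[...,2]<27);A=Q[m]
print('button',len(A),A.mean(0).round(1),np.percentile(A,[3,97],axis=0).round(1).tolist())
m=(abs(Q[...,0])<45)&(abs(Q[...,1])<30)&(Q[...,2]>12)&(Q[...,2]<27);A=Q[m]
print('logger',len(A),cv2.minAreaRect(A[:,:2].astype(np.float32)),np.median(A[:,2]))
d=(t-S)*1000;print('TCP h,n,z',d@e,d@n,d[2])
E
python3 rel.py 72 2>&1|grep -v -i warn
```

```text
d=np.nanmedian(D,0);L=(cloud(d,c)-t)@R*1000
tcp [ 0.47910858 -0.23566043  0.18752921] F [ 0.79974425 -0.06854941 -1.72479065]
side 146 tiltx,y deg [20.69 -0.39] off [16.03 -0.1 ] rms 0.47 Amax [82.2 82.8 82.9 83.8 83.9]
[[0.9566, -0.2915, 0.001], [-0.2915, -0.9566, -0.0006], [0.0011, 0.0003, -1.0]]
button 220 [ 8.9 -2.8 21.1] [[-22.2, -16.7, 19.5], [32.9, 13.7, 26.0]]
logger 550 ((3.9393310546875, -2.1279773712158203), (39.812469482421875, 68.971435546875), 89.38494873046875) 19.26290127408662
TCP h,n,z -45.801833926613206 0.783366382021244 152.02736604101707
```

```bash
python3 rel.py 72 2>&1|grep -v -i warn
```

```text
d=np.nanmedian(D,0);L=(cloud(d,c)-t)@R*1000
tcp [ 0.48142852 -0.2378597   0.19152737] F [ 0.5589465  -0.58457368 -1.3815973 ]
side 168 tiltx,y deg [20.07 -0.28] off [13.62 -0.54] rms 0.57 Amax [85.8 86.3 87.5 87.6 88. ]
[[0.9563, -0.2924, 0.0004], [-0.2924, -0.9563, -0.0003], [0.0004, 0.0001, -1.0]]
button 46 [14.1 -1.  22. ] [[7.2, -7.9, 20.2], [20.5, 6.8, 23.0]]
logger 515 ((-1.7717437744140625, -0.8937492370605469), (38.812042236328125, 69.05543518066406), 89.67153930664062) 16.439721115976543
TCP h,n,z -46.04678798482874 0.2577500579322649 151.6610504973585
```

move_arm --series '[[1, [0.0126, 0.002, 0.03], 0], [1, [0.0126, 0.002, 0.06], 0], [1, [0.0126, 0.002, 0.09], 0], [1, [0.0126, 0.002, 0.11], 0], [1, [0.0126, 0.002, 0.125], 0], [1, [0.0126, 0.002, 0.132], 0], [1, [0.0126, 0.002, 0.136], 0], [1, [0.0126, 0.002, 0.136], 0], [1, [0.0126, 0.002, 0.136], 0], [1, [0.0126, 0.002, 0.136], 0]]'

```text
clock: 24.15
eef_pos: [0.4859, -0.2407, 0.1371]
ee_rot: [[0.956, -0.292, 0.001], [-0.292, -0.956, -0.001], [0.001, 0.0, -1.0]]
wrist_force: [-0.5, 0.3, -2.1]
opening: 0.256
grasp_force: 30.0
```

```bash
python3 rel.py 63 2>&1|grep -v -i warn
python3 - <<'E'
from h import *
a,d,c=snap('side');t,_,_=snap('top')
cv2.imwrite('pics/s8.png',np.hstack([cv2.resize(x,(400,400),interpolation=cv2.INTER_CUBIC) for x in(a[260:340,245:325],t[170:250,355:435])])[...,::-1])
E
```

```text
d=np.nanmedian(D,0);L=(cloud(d,c)-t)@R*1000
tcp [ 0.48585623 -0.24069261  0.13705765] F [-0.46707511  0.32207319 -2.13331512]
side 145 tiltx,y deg [19.94 -0.09] off [13.67 -1.12] rms 0.44 Amax [84.6 84.7 86.2 86.5 88.4]
[[0.9563, -0.2924, 0.0002], [-0.2924, -0.9563, -0.0001], [0.0002, 0.0001, -1.0]]
button 11 [16.9 -4.7 21.3] [[10.2, -6.7, 20.0], [22.0, -0.5, 22.4]]
logger 431 ((-1.8328170776367188, -0.17093849182128906), (39.60273361206055, 69.15715026855469), 89.26365661621094) 16.235253019519558
TCP h,n,z -41.041317939300896 -0.5300018413539718 97.15973114410598
```

View pics/s8.png

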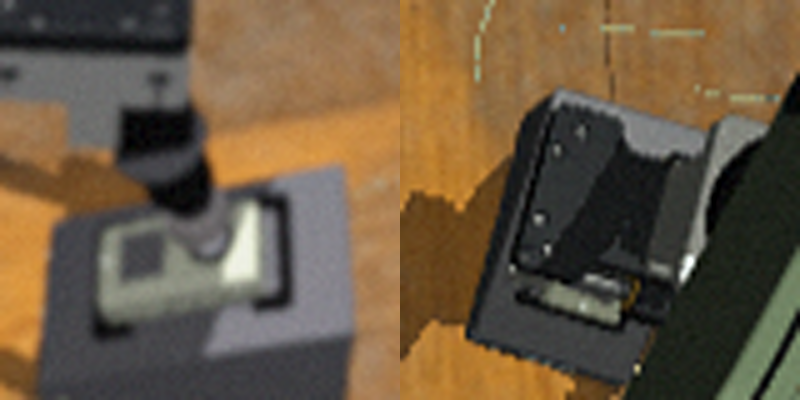

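The nose at (195,225) is in line with the button at (209,240), and the tilt reads 19.9°. I advance along the axis.

move_arm --series '[[1, [0.003, 0.0008, 0.005], 0], [1, [0.0055, 0.0008, 0.011], 0], [1, [0.007, 0.0008, 0.016], 0], [1, [0.0078, 0.0008, 0.0185], 0], [1, [0.0087, 0.0008, 0.0208], 0], [1, [0.0095, 0.0008, 0.0231], 0], [1, [0.0095, 0.0008, 0.0231], 0], [1, [0.0095, 0.0008, 0.0231], 0]]'

```text
clock: 25.35
eef_pos: [0.4891, -0.2419, 0.1273]
ee_rot: [[0.956, -0.292, 0.0], [-0.292, -0.956, -0.0], [0.0, 0.0, -1.0]]
wrist_force: [0.5, 0.4, -1.0]
opening: 0.256
grasp_force: 30.0
```

```bash
cat > st.py <<'E'
from h import *
F=[]
for _ in range(10): 
    bot.snapshot('side');s=bot.read_state();F.append(np.r_[s['wrist_force'],s['eef_pos']*1000])
F=np.array(F);f=F.mean(0);e=np.array([.956,-.292,0]);ez=-e*.342+np.array([0,0,.94]);ex=e*.94+np.array([0,0,.342])
d=f[3:]-[525,-252,39.5];print('F',f[:3].round(2),'sd',F[:,2].std().round(2),'along ez',(f[:3]@ez).round(2),'ex',(f[:3]@ex).round(2),'tcp',f[3:].round(2),'rot',s['ee_rot'][:,2].round(4),'TCP along ez',(d@ez).round(2))
E
python3 st.py
```

```text
F [ 0.13  0.05 -1.51] sd 0.64 along ez -1.45 ex -0.42 tcp [ 489.09 -241.91  127.36] rot [ 0. -0. -1.] TCP along ez 95.33
```

move_arm --series '[[1, [0.0005, 0, 0.0014], 0], [1, [0.001, 0, 0.0028], 0], [1, [0.001, 0, 0.0028], 0], [1, [0.001, 0, 0.0028], 0]]'

```text
clock: 26.25
eef_pos: [0.4894, -0.242, 0.1261]
ee_rot: [[0.956, -0.292, -0.0], [-0.292, -0.956, 0.0], [-0.0, -0.0, -1.0]]
wrist_force: [-0.2, -0.4, -0.4]
opening: 0.254
grasp_force: 30.0
```

```bash
python3 st.py
```

```text
F [-0.08  0.27 -0.91] sd 0.6 along ez -0.8 ex -0.46 tcp [ 489.45 -242.02  126.18] rot [ 0.  0. -1.] TCP along ez 94.1
```

move_arm --series '[[1, [0.0005, 0, 0.0014], 0], [1, [0.001, 0, 0.0028], 0], [1, [0.001, 0, 0.0028], 0], [1, [0.001, 0, 0.0028], 0]]'

```text
clock: 27.15
eef_pos: [0.4898, -0.2422, 0.1253]
ee_rot: [[0.956, -0.292, -0.0], [-0.292, -0.956, -0.0], [0.0, 0.0, -1.0]]
wrist_force: [-1.0, 0.7, 0.6]
opening: 0.253
grasp_force: 30.0
```

```bash
python3 st.py
```

```text
F [-0.87  0.33  1.28] sd 0.48 along ez 1.52 ex -0.44 tcp [ 489.86 -242.16  125.17] rot [ 1.e-04 -1.e-04 -1.e+00] TCP along ez 93.0
```

Contact came at the expected height, with the cup over the button and about 3 N. Another 2.2 mm gives half travel.

move_arm --series '[[1, [0.0005, 0, 0.0014], 0], [1, [0.001, 0, 0.0028], 0], [1, [0.0015, 0, 0.0042], 0], [1, [0.0019, 0, 0.0054], 0], [1, [0.0019, 0, 0.0054], 0], [1, [0.0019, 0, 0.0054], 0]]'

```text
clock: 28.25
eef_pos: [0.4906, -0.2424, 0.123]
ee_rot: [[0.956, -0.292, 0.0], [-0.292, -0.956, -0.0], [0.0, 0.0, -1.0]]
wrist_force: [-1.6, 1.0, 2.0]
opening: 0.256
grasp_force: 30.0
```

```bash
python3 st.py; python3 rel.py 55 2>&1|grep -v -i warn
```

```text
F [-1.3   0.49  2.67] sd 0.64 along ez 2.99 ex -0.39 tcp [ 490.61 -242.4   122.97] rot [ 2.e-04 -1.e-04 -1.e+00] TCP along ez 90.66
  d=np.nanmedian(D,0);L=(cloud(d,c)-t)@R*1000
tcp [ 0.49062744 -0.24240204  0.12295249] F [-1.11539064  0.21115709  3.01920985]
side 111 tiltx,y deg [20.14 -0.68] off [13.59 -0.55] rms 0.38 Amax [78.  78.8 80.4 80.6 82.3]
[[0.9563, -0.2925, 0.0001], [-0.2925, -0.9563, -0.0001], [0.0001, 0.0, -1.0]]
button 32 [19.4 -9.6 23.5] [[5.6, -13.9, 19.9], [28.5, -0.3, 26.4]]
logger 411 ((-1.1330337524414062, -0.2255840301513672), (39.86663055419922, 68.5405502319336), 88.96292877197266) 16.56383469864702
TCP h,n,z -35.69392904814052 -0.8575731392620742 83.43170281679271
```

Net push is about 4.4 N, roughly 3.5 mm of travel. Tilt is 20.1° and the logger has not moved.

```bash
python3 -c "
from cell import bot
print(bot.finish_job())"
```

```text
the job is handed in; nothing more can be done
None
```

The job is handed in: the logger lies flat in the dock nest, and the wand's nose is held over its button at about 20° to match the slope, with roughly 4.4 N of push, about half its travel; no verdict came back.

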